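# Jack up the glazed plinth and hold it

## Task

Zero the tilt readout by pressing its green button fully down and letting it come back up. Then bring the lever jack to the white plinth, set its saddle centred under the red-marked lift pad, pump the red-ended handle all the way down so that the plinth's edge is raised on the saddle, and finish while still holding the handle down. Do not touch the plinth with the arm at the end, shove it off its place on the stand, or disturb the tin, pot and vase.

Things in the scene. Friction and masses are not known exactly. Their poses are not given: they have to be found in the camera images.
- gauge: Fixed grey tilt readout box on the table, 60 (x) by 70 (y) by 34 mm high, with a dark screen on its +x part; origin at the centre of its underside.
- zero_button (a joint): The readout's green round push button (24 mm across, in a black housing) on top of the box: 0 up, 0.006 m fully down; a spring needs about 5 N to press it fully down and returns it.
- zero_button_top (a point): Centre of the top face of the green button, which is pressed straight down.
- stand: Fixed wooden stand under the plinth: two battens 200 mm long (along its x), 25 mm wide, 56 mm high, centred at y = -27.5 and +72.5 mm of its frame, joined by low cross pieces between them. Origin at table height. The jack comes in from its -y side; the space up to y = -40 mm is free.
- plinth: Loose hollow white ceramic plinth resting on the stand, about 1.9 to 2.6 kg. Base slab 200 by 200 by 20 mm, above it a box 140 by 140 mm (152 mm at the rim) up to 130 mm above the origin. Origin at the centre of the slab's underside, 56 mm above the table; axes along the stand's. The slab overhangs the battens; at rest its outer -y edge is at y = -100 mm. When jacked it pivots on the batten at +y.
- lift_pad (a point): Lowest point of the round black rubber lift pad (30 mm across, domed, 6 mm deep) under the slab at y = -83 mm of the plinth, 50 mm above the table at rest. A red spot on the slab's top ledge directly above it and a red patch on the slab's edge mark it. The jack belongs square to this edge: the jack's x axis along the plinth's y axis.
- jack: Loose lever jack standing on the table, about 1 kg in all: grey base plate 255 mm (x from -140 to +115 mm) by 90 mm by 10 mm, blue body up to 40 mm high between x = -25 and +70 mm. Origin on the underside, below the grip post: a square 28 mm dark post with a yellow cap (top at 145 mm), sides along the jack's axes, by which the jack is gripped across its y from above and slid over the table. +x points from the post to the saddle; the handle lies to -x.
- saddle_top (a point): Centre of the top of the jack's round black saddle (36 mm across), 95 mm ahead (+x) of the jack's origin, 45 mm above the table when down. It rises straight up by 40 mm for each rad of handle: 20 mm over the full stroke, the first 5 mm being free play below the pad.
- handle (a joint): Jack handle: 0 fully up (as a spring returns it), 0.5 rad fully down at its stop. Single-stroke: the saddle follows the handle and sinks again when the handle is let go. Its hinge lies 30 mm behind the jack's origin and 66 mm above the table. Under load it needs some 3 N at the start and 7 to 10 N near the bottom, pressed down at its end.
- handle_end (a point): Centre of the top face of the handle's red square end plate (42 by 42 mm, 12 mm thick), 145 mm from the hinge: about 119 mm above the table when up, 48 mm when fully down. Press here from above.
- tin: Bystander: metal tin with a green band, 72 mm across, 100 mm high; origin at the centre of its underside. Leave alone.
- pot: Bystander: small white plastic pot, 50 mm across, 55 mm high; origin at the centre of its underside. Leave alone.
- vase: Bystander: small blue ceramic vase, 64 mm across, 90 mm high; origin at the centre of its underside. Leave alone.
Mind the look-alikes: they are no part of the job. Several things look just like the stand: the one meant starts nearest to the robot's base.

How it is judged:
On the way, in this order (a step that is already met when the one before it is completed fails the run):
1. the zero button is pressed fully down (value of joint zero_button above 0.005 m), for 0.05 s.
2. the zero button is released and up again (value of joint zero_button below 0.0015 m), for 0.1 s.
3. the jack stands flat with its saddle centred under the lift pad, handle up, plinth not yet raised (horizontal distance between saddle_top and lift_pad below 0.012 m and value of joint handle below 0.08 rad and height (world z) of jack below 0.004 m and angle between jack's own z axis and vertical below 0.04 rad and height (world z) of lift_pad below 0.053 m), for 0.2 s.
4. the handle is pumped down and the pad is raised on the saddle (value of joint handle above 0.42 rad and height (world z) of lift_pad above 0.059 m and contact force between saddle and plinth above 3 N), for 0.2 s.
At the end, for the whole second after the job is handed in: Robot still presses the handle (over 1.5 N), 0.42 rad or more down; lift pad above 59 mm (9 mm raised), on the saddle (over 3 N, within 15 mm of centre); arm off the plinth, which is still and within 15 mm of its place; jack flat, button up (all of step 4 and horizontal distance between saddle_top and lift_pad below 0.015 m and contact force between any of the fingers, the arm and handle above 1.5 N and contact force between each of the arm, the fingers and plinth below 0.3 N and angle between jack's own z axis and vertical below 0.05 rad and linear speed of plinth below 0.02 m/s and value of joint zero_button below 0.0015 m and horizontal distance between plinth and stand below 0.015 m); the arm keeps its last pose, push and grip.
It fails at once if the plinth is shoved off its place on the stand (over 20 mm) (horizontal distance between plinth and stand above 0.02 m).
It fails at once if a bystander is disturbed (over 30 mm) (distance of any of tin, pot, vase from where it was at the start of the episode above 0.03 m).
It also fails if it takes over 64 s, if anything falls off the work surface, if the arm or the gripper's body presses on something with over 40 N, if the wrist force passes 120 N, or if a joint passes its speed limit or range.

## Robot

A 6-joint arm with a two-finger parallel gripper is mounted at the origin on the work surface. World frame = base frame: x ahead of the robot, y to its left, z up, the work surface at z = 0. Lengths are in m, angles in rad, forces in N, time in s.
With the tool pointing down it reaches from about 0.375 to 0.975 m from the base axis. Payload 3.8 kg.
Tool frame: the origin (TCP) lies on the centre line of the jaws, within the pads' length; the fingertips stand 14 mm ahead of it and the grasp point (between the pads) lies 5 mm behind it; x points along the fingers, y is the direction in which the jaws open and shut, and the axes are right-handed (so a half turn about x gives the same grasp; the last joint's range is limited). The gripper opens to 85 mm and grips with 20 to 120 N. Pads are 22 mm wide; open, the fingers measure 114 mm over their backs; the gripper's body (76 mm by 85 mm) begins 54 mm behind the grasp point. The pads swing forward as they close: fully open they stand 13 mm farther back than shut.
Start: joints at [-1.378, 0.264, 1.604, -0, 1.274, -0.037], TCP at [0.154, -0.657, 0.245] pointing down, gripper open.
Joint ranges: [-2.63, 2.63], [-0.94, 2.18], [0.31, 2.57], [-1.31, 4.45], [0, 2.66], [-2.55, 2.55]. Speed limits (rad/s): [2.57, 2.57, 3.14, 3.14, 3.14, 3.14].

## Interface

Orientations are given as a rotation vector (axis times angle).
In Python, from workcell import bot gives the robot as it stands.
- The arm moves only by the shell command python3 -m creep 'ROWS' [FORCE]. ROWS is JSON, a list of rows, each an object with "grip": the finger opening in cm, from 0 to 8.54; "dp": the shift along the tool's x, y, z in cm, a list of three; "rotation": the turn, a rotation vector about the tool's x, y, z in rad, a list of three. A call has 1 to 5 rows; each row is the pose to reach, as a shift and turn from the pose commanded when the call began, along the tool's axes at that moment; what a row does not reach only later rows make up. A row lasts 1/12 s, in which the tool goes at most 41.7 mm and 7.16 degrees, less where a joint would pass 70% of its speed; a pose out of reach is approached as far as the arm can. A call with a gripper value outside its range is refused whole. The fingers move at their own pace and stop on an object; FORCE is the grip in N (left out, the last holds). Time passes only in rows, so rows that repeat a pose let the fingers close. It gives the time, the measured TCP pose, the force and the opening at its end, in the units of the state.
- bot.read_state(): the state, without advancing time (a new reading comes with each control period).
- bot.read_camera(name): name is "scene" or "top"; returns (picture, depth): 400x640x3 uint8, red, green, blue; 400x640 float32, m along the optical axis (not along the pixel's ray), 0 where there is no reading.
- bot.get_calibration(name): a dict with "fx", "fy", "cx", "cy" (pixels), "dist" ([k1, k2, p1, p2, k3] as OpenCV has them; the pictures are not rectified), "rvec" (rotation vector, rad) and "tvec" (3), from world to camera coordinates, as OpenCV has them. Camera axes: x right, y down, z forward; pixel columns grow to the right and rows downward; lengths in m; the calibration is good to about 2 mm. A picture is of the moment at which its call begins. get_calibration takes no time and is no camera call.
- bot.finish_job(): hands the job in, once; it reports no verdict.
The state is a dict: "time": time; "q": joint angles; "joint_vel": joint speeds; "joint_torque": joint torques, N m; "tool_pos": TCP position; "tcp_rot": TCP orientation; "wrist_force": force on the tool from outside, world axes, zero at the start; "torque": the same for the moment, N m; "width": opening from 0.0 (shut) to 1.0 (fully open).
Only numpy, scipy, OpenCV 4.12 (cv2) and the standard library are available. Lean on these libraries where they do the work, as an engineer would, in place of code of your own. Each camera call takes 0.05 s, during which the arm holds its last target.

## Working session

There is one attempt and no reset: what is moved stays moved. The work goes in short steps, Python scripts to look and compute and a shell command to move; the robot and the scene stay as the last step left them, time stands still between calls to the robot, and variables do not carry over. Pictures are saved under pics/ and viewed, and the job is handed in when it is done.

```bash
ls; mkdir -p pics
python3 - <<'E'
from workcell import bot
import cv2
for n in ("scene","top"):
    p,d=bot.read_camera(n)
    cv2.imwrite(f"pics/{n}0.png",p[:,:,::-1])
    import numpy as np
    np.savez(f"{n}0.npz",p=p,d=d)
    print(bot.get_calibration(n))
print(bot.read_state())
E
```

```text
pics
{'fx': 520.9285389867235, 'fy': 520.9285389867235, 'cx': 324.5677617203573, 'cy': 198.36068805937163, 'dist': array([-0.14512299,  0.        ,  0.        ,  0.        ,  0.        ]), 'rvec': array([ 2.08286445,  1.03773084, -0.48216279]), 'tvec': array([-0.45949268, -0.15991087,  1.96096328])}
{'fx': 471.8157105535507, 'fy': 471.8157105535507, 'cx': 318.8620759992998, 'cy': 209.6987178310219, 'dist': array([-0.07232863,  0.        ,  0.        ,  0.        ,  0.        ]), 'rvec': array([ 2.17651402, -2.14861299,  0.16269689]), 'tvec': array([0.10149759, 0.57727951, 1.43022655])}
{'time': 0.1, 'q': array([-1.37789803e+00,  2.64657952e-01,  1.60525477e+00, -2.09495845e-05,
        1.27369030e+00, -3.68938002e-02]), 'joint_vel': array([-0.0007085 ,  0.00156653, -0.0032225 ,  0.00100959,  0.00106668,
       -0.00117783]), 'joint_torque': array([ 1.45740764e-04, -5.16704857e+01, -3.68589520e+01, -4.03269439e-05,
        6.26164838e-03, -3.00232074e-06]), 'tool_pos': array([ 0.15362192, -0.65663304,  0.24409051]), 'tcp_rot': array([ 2.10038199,  0.2445386 , -2.10075545]), 'wrist_force': array([-0.99798794, -0.06417382, -0.00159504]), 'torque': array([ 0.00853108,  0.03875393, -0.02969551]), 'width': 1.000038355871795}
```

View pics/scene0.png

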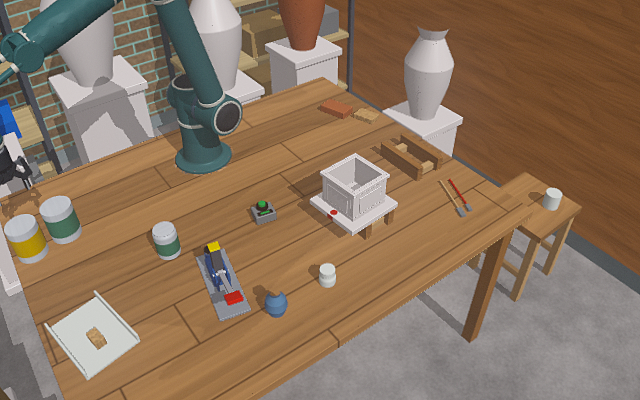

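View pics/top0.png

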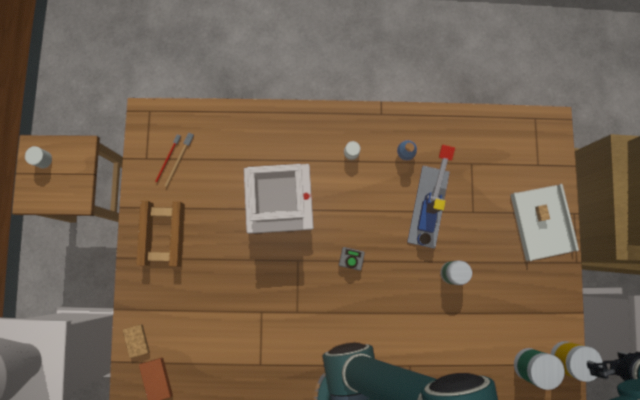

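The top view shows these things:
- Plinth with its red pad spot at (306,196).
- Gauge and green button at (352,259).
- Jack, with the yellow cap at (439,204), saddle at (424,238) and red handle plate at (447,152).
- Pot at (352,150), vase at (407,150) and tin at (457,272).

There are two stand candidates: the one under the plinth at (278,200), and an empty one at (160,235). I'll measure them and confirm with a crop.

```bash
cat > h.py <<'E'
import numpy as np, cv2
from workcell import bot
from scipy.spatial.transform import Rotation as Rt
C={n:bot.get_calibration(n) for n in("scene","top")}
def K(c): return np.array([[c['fx'],0,c['cx']],[0,c['fy'],c['cy']],[0,0,1]])
def ray(n,px):
    c=C[n]; u=cv2.undistortPoints(np.array([[px]],float),K(c),c['dist'])[0,0]
    R=cv2.Rodrigues(c['rvec'])[0]; return -R.T@c['tvec'], R.T@np.array([u[0],u[1],1])
def plane(n,px,z):
    o,d=ray(n,px); return o+d*(z-o[2])/d[2]
def cloud(n,d):
    c=C[n]; h,w=d.shape; g=np.stack(np.meshgrid(np.arange(w),np.arange(h)),-1).reshape(-1,1,2).astype(float)
    u=cv2.undistortPoints(g,K(c),c['dist'])[:,0]; P=np.c_[u,np.ones(len(u))]*d.reshape(-1,1)
    R=cv2.Rodrigues(c['rvec'])[0]; return ((P-c['tvec'])@R).reshape(h,w,3)
def mask(p,col):
    hsv=cv2.cvtColor(p,cv2.COLOR_RGB2HSV); H,S,V=[hsv[...,i].astype(int) for i in range(3)]
    r={'red':((H<6)|(H>174))&(S>190)&(V>110),'yellow':(H>24)&(H<32)&(S>190)&(V>120),'green':(H>45)&(H<75)&(S>150)&(V>60),'blue':(H>100)&(H<125)&(S>110)&(V>40)}[col]
    return r.astype(np.uint8)
def blobs(p,col,minA=5):
    n,l,s,c=cv2.connectedComponentsWithStats(mask(p,col))
    return [(int(s[i,4]),c[i].round(1),l==i) for i in range(1,n) if s[i,4]>=minA]
def crop(p,x0,y0,x1,y1,k,fn): cv2.imwrite(fn,cv2.resize(np.ascontiguousarray(p[y0:y1,x0:x1,::-1]),None,fx=k,fy=k,interpolation=cv2.INTER_CUBIC))
E
python3 - <<'E'
from h import *
for n in("top","scene"):
    z=np.load(n+"0.npz");p,d=z['p'],z['d'];X=cloud(n,d)
    for col in('red','yellow','green','blue'):
        for A,c,m in blobs(p,col):
            q=X[m&(d>0)]
            print(n,col,A,c,np.median(q,0).round(4),'zmax',np.percentile(q[:,2],90).round(3))
z=np.load("top0.npz");p=z['p']
crop(p,380,130,480,300,3.5,"pics/jack0.png"); crop(p,120,130,380,290,3,"pics/plinth0.png")
z=np.load("scene0.npz");p=z['p']
crop(p,180,130,480,330,2.6,"pics/sc0.png")
E
```

```text
top red 142 [446.5 151.7] [ 0.747  -0.2729  0.1189] zmax 0.125
top red 42 [164.1 164.4] [0.7198 0.6058 0.0097] zmax 0.013
top yellow 77 [438.8 204.3] [ 0.5832 -0.2371  0.1447] zmax 0.148
top blue 273 [426.2 219.4] [ 0.548  -0.2241  0.0395] zmax 0.044
scene red 44 [457.  190.5] [0.7213 0.6043 0.0075] zmax 0.011
scene red 21 [333.4 211.7] [0.6121 0.1497 0.0754] zmax 0.078
scene red 173 [233.3 297.3] [ 0.755  -0.2789  0.1198] zmax 0.124
scene yellow 93 [213.2 246.1] [ 0.586  -0.243   0.1446] zmax 0.147
scene green 29 [261.6 203.2] [0.4221 0.0053 0.0543] zmax 0.057
scene green 10 [264.5 212. ] [ 4.437e-01 -4.000e-04  3.420e-02] zmax 0.039
scene blue 491 [  7.2 119.7] [-1.0293 -0.5908 -0.1079] zmax -0.1
scene blue 120 [211.  268.7] [ 0.5623 -0.257   0.0406] zmax 0.074
scene blue 49 [226.7 272.6] [ 0.625  -0.2331  0.0602] zmax 0.076
scene blue 9 [220.7 282.4] [ 0.6067 -0.2506  0.0162] zmax 0.025
scene blue 5 [218. 288.] [ 0.6245 -0.268   0.0238] zmax 0.031
scene blue 25 [284.1 303. ] [ 0.7942 -0.1548  0.0407] zmax 0.069
```

View pics/jack0.png

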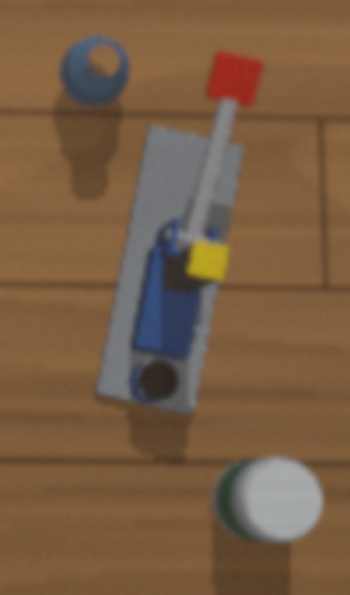

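View pics/plinth0.png

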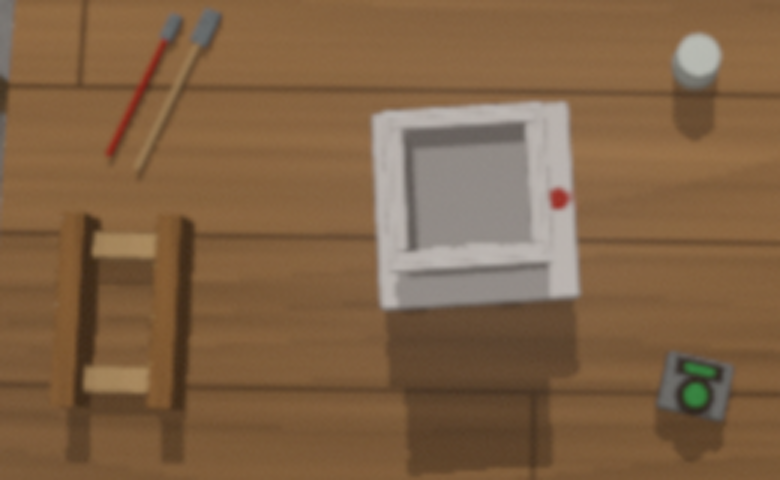

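View pics/sc0.png

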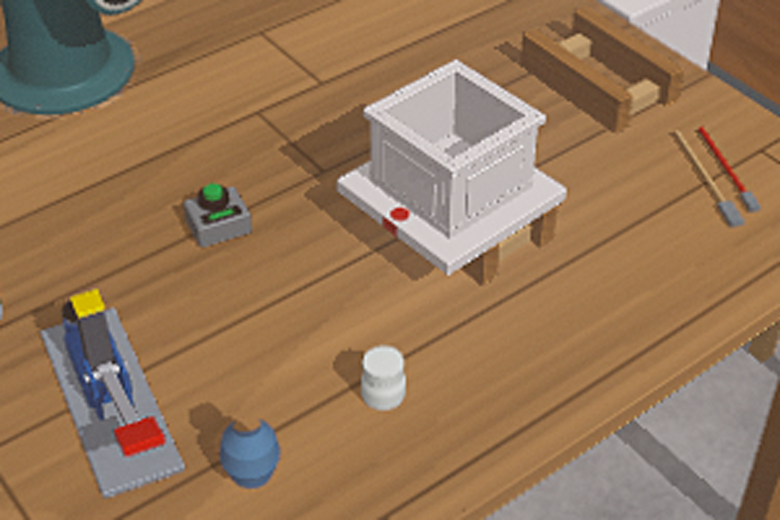

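The crops settle which is which. The stand meant is the one carrying the plinth, at (278,200): it is nearer the base than the empty look-alike at (160,235), and it has the plinth with the red spot at (306,196). Next I'll take precise measurements.

Run:
```python
from h import *
T=np.load("top0.npz");S=np.load("scene0.npz")
p=T['p'];hsv=cv2.cvtColor(p,cv2.COLOR_RGB2HSV).astype(int);H,Sa,V=hsv[...,0],hsv[...,1],hsv[...,2]
def cen(m,box):
    x0,y0,x1,y1=box;w=np.zeros(m.shape,bool);w[y0:y1,x0:x1]=1;ys,xs=np.nonzero(m&w);return len(xs),np.array([xs.mean(),ys.mean()])
red=((H<8)|(H>172))&(Sa>130)
a,c=cen(red,(295,185,315,207));print('spot top',a,c,plane('top',c,.076))
hs=cv2.cvtColor(S['p'],cv2.COLOR_RGB2HSV).astype(int)
print('spot scene',plane('scene',(333.4,211.7),.076))
gr=(H>45)&(H<75)&(Sa>100)
a,c=cen(gr,(340,255,362,270));print('button top',a,c,[plane('top',c,z).round(4) for z in(.04,.05,.056)])
X=cloud('top',T['d'])
print('gauge depth at button',X[int(c[1])-1:int(c[1])+3,int(c[0])-1:int(c[0])+3,2].round(4))
# slab: top surface z .07-.082 region
m=(X[...,2]>.070)&(X[...,2]<.082)&(T['d']>0);w=np.zeros_like(m);w[150:245,235:325]=1;m&=w
q=X[m];print('slab',len(q),q.min(0),q.max(0))
whole=((X[...,2]>.06)&w&(T['d']>0)).astype(np.uint8)
# slab outline in xy: min area rect with edge pixels projected at z=.076
white=((Sa<40)&(V>110)&w).astype(np.uint8)
cs,_=cv2.findContours(white,cv2.RETR_EXTERNAL,cv2.CHAIN_APPROX_NONE);cs=max(cs,key=cv2.contourArea)[:,0]
P=np.array([plane('top',x,.076) for x in cs])
# right edge (-y)
lo=P[:,1].min();e=P[(P[:,1]<np.percentile(P[:,1],5)+.02)&(P[:,0]<P[:,0].max()-.02)&(P[:,0]>P[:,0].min()+.02)]
e=e[np.abs(e[:,1]-np.median(e[:,1]))<.02]
f=np.polyfit(e[:,0],e[:,1],1);print('edge -y: y = %.4f x + %.4f'%tuple(f),len(e),'yaw',-np.arctan(f[0]),'extent',P.min(0),P.max(0))
e=P[(P[:,1]>P[:,1].max()-.02)&(P[:,0]<P[:,0].max()-.03)&(P[:,0]>P[:,0].min()+.03)];f2=np.polyfit(e[:,0],e[:,1],1);print('edge +y',f2)
e=P[(P[:,0]>P[:,0].max()-.015)&(P[:,1]<P[:,1].max()-.03)&(P[:,1]>P[:,1].min()+.03)];f2=np.polyfit(e[:,1],e[:,0],1);print('edge +x',f2,np.arctan(f2[0]))
e=P[(P[:,0]<P[:,0].min()+.015)&(P[:,1]<P[:,1].max()-.03)&(P[:,1]>P[:,1].min()+.03)];f2=np.polyfit(e[:,1],e[:,0],1);print('edge -x',f2)
# jack
for n,D in(('top',T),('scene',S)):
    for col,z in(('red',.119),('yellow',.145)):
        for A,c,mm in blobs(D['p'],col,60):
            print(n,col,c,plane(n,c,z).round(4))
dk=(V<60);a,c=cen(dk,(415,230,434,247));print('saddle',a,c,plane('top',c,.045))
gy=((Sa<60)&(V>60)&(V<150));
bp=np.zeros_like(gy);bp[155:255,400:456]=1
b=((X[...,2]>.004)&(X[...,2]<.016)&bp&(T['d']>0)&(Sa<70)).astype(np.uint8)
cs,_=cv2.findContours(b,cv2.RETR_EXTERNAL,cv2.CHAIN_APPROX_NONE);pts=np.vstack([k[:,0] for k in cs if len(k)>15])
P=np.array([plane('top',x,.01)[:2] for x in pts]);print('base rect',cv2.minAreaRect((P*1000).astype(np.float32)))
for nm,box,hz in(('tin',(440,255,475,290),.1),('pot',(340,138,364,162),.055),('vase',(395,138,418,162),.09)):
    q=X[box[1]:box[3],box[0]:box[2]].reshape(-1,3);q=q[q[:,2]>.02];print(nm,q.min(0).round(3),q.max(0).round(3),((np.percentile(q,2,axis=0)+np.percentile(q,98,axis=0))/2).round(3))
```

```text
spot top 22 [305.90909091 195.90909091] [0.61241304 0.14948112 0.076     ]
spot scene [0.61231902 0.14894717 0.076     ]
button top 68 [351.58823529 260.86764706] [array([0.4187, 0.0068, 0.04  ]), array([0.4184, 0.0077, 0.05  ]), array([0.4183, 0.0082, 0.056 ])]
gauge depth at button [[0.0569 0.0581 0.0507 0.0536]
 [0.0539 0.0566 0.0566 0.0584]
 [0.0591 0.0541 0.0558 0.0532]
 [0.0559 0.0569 0.0556 0.0534]]
slab 1245 [0.49994035 0.12969609 0.07001787] [0.71259813 0.33737212 0.08198231]
edge -y: y = 0.0849 x + 0.0862 61 yaw -0.08465794254419863 extent [0.50018034 0.12967605 0.076     ] [0.71150634 0.34003728 0.076     ]
edge +y [0.07143521 0.28994151]
edge +x [-0.0734136   0.72264869] -0.07328213402511297
edge -x [-0.0798501   0.52510933]
top red [446.5 151.7] [ 0.7471 -0.2728  0.119 ]
top yellow [438.8 204.3] [ 0.5825 -0.2381  0.145 ]
scene red [233.3 297.3] [ 0.7528 -0.2782  0.119 ]
scene yellow [213.2 246.1] [ 0.5864 -0.2427  0.145 ]
saddle 87 [424.67816092 238.33333333] [ 0.4901657  -0.21929653  0.045     ]
base rect ((596.3518676757812, -241.4930419921875), (91.7835693359375, 255.70272827148438), 78.02510833740234)
tin [ 0.35  -0.345  0.02 ] [0.421 0.136 1.491] [ 0.385 -0.309  0.068]
pot [ 0.384 -0.015  0.021] [0.794 0.136 1.491] [0.768 0.009 0.042]
vase [ 0.384 -0.197  0.029] [0.8   0.136 1.491] [ 0.77  -0.166  0.055]
```

```bash
cat >> h.py <<'E'
def rel(pos,ydir_deg):
    """dp cm & rotation in tool axes from the current pose to: TCP pos, tool x down, tool y along heading (deg)"""
    s=bot.read_state();R0=Rt.from_rotvec(s['tcp_rot']).as_matrix()
    a=np.radians(ydir_deg);x=np.array([0,0,-1.]);y=np.array([np.cos(a),np.sin(a),0]);R1=np.c_[x,y,np.cross(x,y)]
    dp=R0.T@(np.array(pos)-s['tool_pos'])*100;rv=Rt.from_matrix(R0.T@R1).as_rotvec()
    print('dp',dp.round(2),'rot',rv.round(3),'rows',max(np.linalg.norm(dp)/4.17,np.degrees(np.linalg.norm(rv))/7.16).__round__(1))
def yaw():
    s=bot.read_state();R0=Rt.from_rotvec(s['tcp_rot']).as_matrix();print('t',s['time'],'tcp',s['tool_pos'].round(4),'xdir',R0[:,0].round(3),'yhead',np.degrees(np.arctan2(R0[1,1],R0[0,1])).round(2),'q1,q6',s['q'][[0,5]].round(3),'F',s['wrist_force'].round(2),'w',round(float(s['width'])*8.5,2))
E
python3 - <<'E'
from h import *
yaw()
print(Rt.from_rotvec(bot.read_state()['tcp_rot']).as_matrix().round(3))
rel((.44,-.25,.24),13.3)
p=np.load("top0.npz")['p'];crop(p,325,245,380,280,12,"pics/btn.png")
p=np.load("scene0.npz")['p'];crop(p,305,180,365,225,12,"pics/spot.png")
E
```

```text
t 0.1 tcp [ 0.1536 -0.6566  0.2441] xdir [-0.     0.002 -1.   ] yhead -76.83 q1,q6 [-1.378 -0.037] F [-1.   -0.06 -0.  ] w 8.5
[[-0.     0.228 -0.974]
 [ 0.002 -0.974 -0.228]
 [-1.    -0.002 -0.   ]]
dp [  0.48 -33.07 -37.15] rot [-1.573 -0.002  0.002] rows 12.6
```

View pics/spot.png

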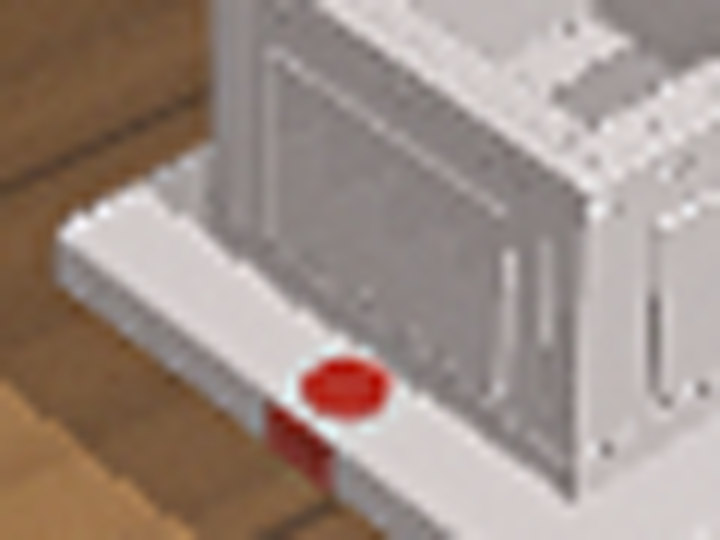

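View pics/btn.png

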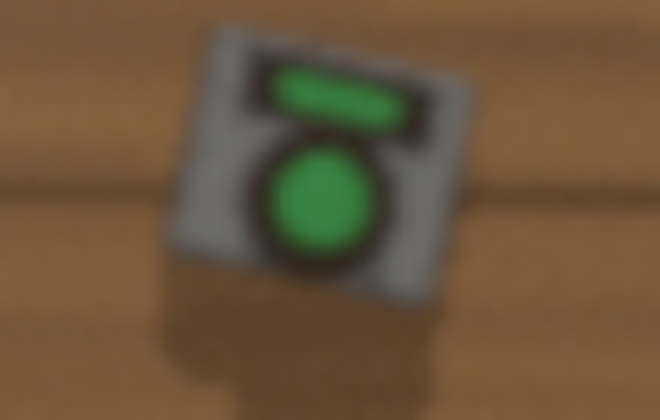

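```bash
python3 -m creep '[{"grip":0,"dp":[0,-3.3,-2.5],"rotation":[-0.1,0,0]},{"grip":0,"dp":[0,-6.3,-4.5],"rotation":[-0.2,0,0]},{"grip":0,"dp":[0,-9.2,-6.5],"rotation":[-0.3,0,0]},{"grip":0,"dp":[0,-12.2,-8.5],"rotation":[-0.4,0,0]},{"grip":0,"dp":[0,-15,-10.5],"rotation":[-0.5,0,0]}]' 30; python3 -c "
from h import *
yaw();rel((.44,-.25,.22),0)"
```

```text
time: 0.52
tool_pos: [0.2219, -0.4851, 0.2444]
tcp_rot: [1.794, 0.691, -1.794]
wrist_force: [0.6, 0.6, 0.6]
width: 0.301
t 0.5167 tcp [ 0.2219 -0.4851  0.2444] xdir [-0.     0.002 -1.   ] yhead -47.93 q1,q6 [-1.189 -0.352] F [0.57 0.57 0.57] w 2.55
dp [  2.47  -2.83 -31.94] rot [-0.837 -0.001  0.001] rows 7.7
```

```bash
python3 -m creep '[{"grip":0,"dp":[0,0,-4],"rotation":[-0.1,0,0]},{"grip":0,"dp":[0.5,-1,-8],"rotation":[-0.2,0,0]},{"grip":0,"dp":[1,-1,-12],"rotation":[-0.3,0,0]},{"grip":0,"dp":[1.5,-1.5,-16],"rotation":[-0.4,0,0]},{"grip":0,"dp":[2,-2,-19.5],"rotation":[-0.5,0,0]}]'; python3 -c "
from h import *
yaw();rel((.44,-.19,.18),0)"
```

```text
time: 0.93
tool_pos: [0.3548, -0.3402, 0.2249]
tcp_rot: [1.453, 1.031, -1.452]
wrist_force: [0.3, -0.1, 0.3]
width: 0.002
t 0.9333 tcp [ 0.3548 -0.3402  0.2249] xdir [ 0.  0. -1.] yhead -19.25 q1,q6 [-0.815 -0.48 ] F [ 0.3  -0.13  0.29] w 0.02
dp [  4.49   3.09 -16.99] rot [-0.336 -0.    -0.   ] rows 4.3
```

```bash
python3 -m creep '[{"grip":0,"dp":[0,0.7,-4],"rotation":[-0.07,0,0]},{"grip":0,"dp":[0.5,1.4,-7.5],"rotation":[-0.14,0,0]},{"grip":0,"dp":[1,2,-11],"rotation":[-0.21,0,0]},{"grip":0,"dp":[2,2.5,-14],"rotation":[-0.28,0,0]},{"grip":0,"dp":[3,3.1,-17],"rotation":[-0.336,0,0]}]'; python3 -c "
from h import *
yaw();rel((.4178,.008,.10),0)"
```

```text
time: 1.35
tool_pos: [0.4404, -0.1907, 0.1951]
tcp_rot: [1.21, 1.208, -1.21]
wrist_force: [1.0, -0.0, -0.1]
width: -0.001
t 1.35 tcp [ 0.4404 -0.1907  0.1951] xdir [ 0.001 -0.    -1.   ] yhead -0.06 q1,q6 [-0.461 -0.46 ] F [ 0.97 -0.05 -0.09] w -0.01
dp [  9.5   -2.29 -19.87] rot [-0.001  0.    -0.001] rows 5.3
```

```bash
python3 -m creep '[{"grip":0,"dp":[1,-0.5,-4],"rotation":[0,0,0]},{"grip":0,"dp":[2.5,-1,-8],"rotation":[0,0,0]},{"grip":0,"dp":[4,-1.4,-11.8],"rotation":[0,0,0]},{"grip":0,"dp":[5.5,-1.9,-15.6],"rotation":[0,0,0]},{"grip":0,"dp":[7,-2.3,-19.3],"rotation":[0,0,0]}]';  python3 -m creep '[{"grip":0,"dp":[1,0,-0.6],"rotation":[0,0,0]},{"grip":0,"dp":[1.5,0,-0.6],"rotation":[0,0,0]},{"grip":0,"dp":[1.5,0,-0.6],"rotation":[0,0,0]}]'; python3 -c "
from h import *
yaw();rel((.4178,.008,.070),0)
p,d=bot.read_camera('top');crop(p,325,225,385,285,10,'pics/b1.png')
p,d=bot.read_camera('scene');crop(p,225,170,305,230,10,'pics/b2.png')"
```

```text
time: 1.77
tool_pos: [0.4168, 0.0024, 0.1244]
tcp_rot: [1.213, 1.207, -1.213]
wrist_force: [1.5, 0.4, -0.1]
width: -0.0
time: 2.02
tool_pos: [0.4167, 0.0067, 0.1089]
tcp_rot: [1.21, 1.209, -1.214]
wrist_force: [-0.3, -0.4, 0.1]
width: -0.001
t 2.0167 tcp [0.4167 0.0067 0.1089] xdir [-0.003 -0.    -1.   ] yhead -0.17 q1,q6 [-0.043 -0.04 ] F [-0.33 -0.41  0.11] w -0.01
dp [ 3.89  0.12 -0.14] rot [-0.003  0.     0.003] rows 0.9
```

View pics/b2.png

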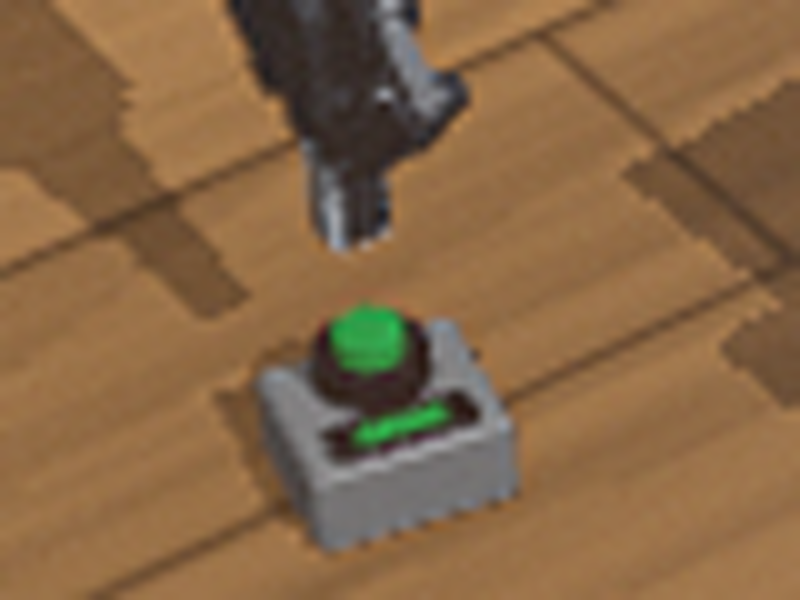

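The crop shows the shut fingers at about (350,240), above the green button at (368,335), so they are lined up to press.

```bash
python3 -m creep '[{"grip":0,"dp":[1.5,0.1,-0.1],"rotation":[0,0,0]},{"grip":0,"dp":[3,0.1,-0.1],"rotation":[0,0,0]},{"grip":0,"dp":[3.6,0.1,-0.1],"rotation":[0,0,0]},{"grip":0,"dp":[4.1,0.1,-0.1],"rotation":[0,0,0]}]';python3 -m creep '[{"grip":0,"dp":[0.3,0,0],"rotation":[0,0,0]},{"grip":0,"dp":[0.3,0,0],"rotation":[0,0,0]}]'
```

```text
time: 2.45
tool_pos: [0.4192, 0.0063, 0.0692]
tcp_rot: [1.214, 1.206, -1.215]
wrist_force: [-1.1, -1.2, 1.5]
width: -0.003
time: 2.62
tool_pos: [0.4193, 0.0066, 0.0666]
tcp_rot: [1.213, 1.206, -1.214]
wrist_force: [-0.9, -2.3, 3.3]
width: 0.002
```

```bash
python3 -m creep '[{"grip":0,"dp":[0.25,0,0],"rotation":[0,0,0]},{"grip":0,"dp":[0.25,0,0],"rotation":[0,0,0]}]';python3 -m creep '[{"grip":0,"dp":[0.15,0,0],"rotation":[0,0,0]},{"grip":0,"dp":[0.15,0,0],"rotation":[0,0,0]}]'
```

```text
time: 2.78
tool_pos: [0.4197, 0.007, 0.0645]
tcp_rot: [1.213, 1.205, -1.212]
wrist_force: [-1.2, -4.3, 3.7]
width: 0.0
time: 2.95
tool_pos: [0.4199, 0.0071, 0.0639]
tcp_rot: [1.212, 1.205, -1.212]
wrist_force: [-3.9, -3.9, 11.6]
width: 0.005
```

```bash
python3 -m creep '[{"grip":0,"dp":[0.1,0,0],"rotation":[0,0,0]},{"grip":0,"dp":[0.1,0,0],"rotation":[0,0,0]}]';python3 -m creep '[{"grip":0,"dp":[-2,0,0],"rotation":[0,0,0]},{"grip":0,"dp":[-5,0,0],"rotation":[0,0,0]},{"grip":3,"dp":[-9,0,0],"rotation":[0,0,0]},{"grip":6,"dp":[-12,0,0],"rotation":[0,0,0]}]'; python3 -c "
from h import *
p,d=bot.read_camera('scene');crop(p,225,170,305,230,10,'pics/b3.png')
yaw();rel((.584,-.2395,.19),78)"
```

```text
time: 3.12
tool_pos: [0.4199, 0.0072, 0.0637]
tcp_rot: [1.212, 1.206, -1.212]
wrist_force: [-7.1, -3.9, 20.7]
width: -0.0
time: 3.45
tool_pos: [0.4192, 0.0082, 0.1835]
tcp_rot: [1.214, 1.206, -1.211]
wrist_force: [1.3, -0.9, 0.6]
width: 0.269
t 3.5 tcp [0.4235 0.008  0.1899] xdir [ 0.012  0.001 -1.   ] yhead -0.27 q1,q6 [-0.041 -0.036] F [ 3.27 -0.26  4.94] w 3.08
dp [ 0.18 16.17 24.67] rot [-1.366  0.008 -0.011] rows 10.9
```

View pics/b3.png

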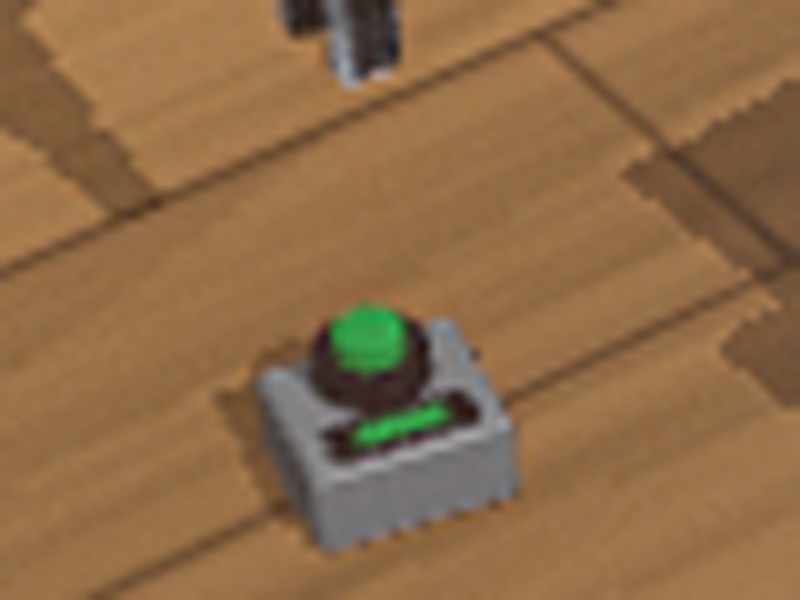

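The button is up again at (368,335), and the 20 N reading at 64 mm shows it reached its stop. Next, the jack's post.

```bash
python3 -m creep '[{"grip":8.5,"dp":[0,1.5,2.2],"rotation":[-0.11,0,0]},{"grip":8.5,"dp":[0,3,4.4],"rotation":[-0.22,0,0]},{"grip":8.5,"dp":[0,4.5,6.6],"rotation":[-0.33,0,0]},{"grip":8.5,"dp":[0,6,8.8],"rotation":[-0.44,0,0]},{"grip":8.5,"dp":[0,7.5,11],"rotation":[-0.55,0,0]}]'; python3 -c "
from h import *
yaw();rel((.584,-.2395,.18),78)"
```

```text
time: 3.92
tool_pos: [0.4941, -0.1033, 0.1811]
tcp_rot: [0.796, 1.42, -0.794]
wrist_force: [-0.5, 0.6, -0.4]
width: 0.993
t 3.9167 tcp [ 0.4941 -0.1033  0.1811] xdir [ 0.001  0.001 -1.   ] yhead 31.55 q1,q6 [-0.256 -0.807] F [-0.52  0.59 -0.44] w 8.44
dp [ 0.11  0.53 16.31] rot [-0.811  0.    -0.001] rows 6.5
```

```bash
python3 -m creep '[{"grip":8.5,"dp":[0,0.2,3],"rotation":[-0.11,0,0]},{"grip":8.5,"dp":[0,0.3,6],"rotation":[-0.22,0,0]},{"grip":8.5,"dp":[0,0.4,9],"rotation":[-0.33,0,0]},{"grip":8.5,"dp":[0,0.5,12],"rotation":[-0.44,0,0]},{"grip":8.5,"dp":[0,0.5,14],"rotation":[-0.55,0,0]}]'; python3 -c "
from h import *
yaw();rel((.584,-.2395,.18),78)"
```

```text
time: 4.33
tool_pos: [0.5718, -0.2217, 0.1808]
tcp_rot: [0.37, 1.538, -0.369]
wrist_force: [0.2, 0.2, 0.0]
width: 0.995
t 4.3333 tcp [ 0.5718 -0.2217  0.1808] xdir [ 0.001 -0.    -1.   ] yhead 63.01 q1,q6 [-0.411 -1.511] F [0.21 0.2  0.01] w 8.46
dp [ 0.08 -1.04  1.89] rot [-0.262  0.001 -0.   ] rows 2.1
```

```bash
python3 -m creep '[{"grip":8.5,"dp":[0,-0.4,0.7],"rotation":[-0.1,0,0]},{"grip":8.5,"dp":[0,-0.8,1.4],"rotation":[-0.2,0,0]},{"grip":8.5,"dp":[0,-1.0,1.9],"rotation":[-0.262,0,0]},{"grip":8.5,"dp":[0.5,-1.0,1.9],"rotation":[-0.262,0,0]},{"grip":8.5,"dp":[0.5,-1.0,1.9],"rotation":[-0.262,0,0]}]'; python3 -c "
from h import *
yaw();rel((.584,-.2395,.105),78)
p,d=bot.read_camera('scene');crop(p,170,200,270,330,5,'pics/g1.png')
p,d=bot.read_camera('top');crop(p,380,130,480,260,4,'pics/g2.png')"
```

```text
time: 4.75
tool_pos: [0.5821, -0.2369, 0.1747]
tcp_rot: [0.17, 1.566, -0.169]
wrist_force: [-0.4, 0.3, -1.8]
width: 0.994
t 4.75 tcp [ 0.5821 -0.2369  0.1747] xdir [-0.001  0.001 -1.   ] yhead 77.63 q1,q6 [-0.427 -1.782] F [-0.39  0.33 -1.77] w 8.45
dp [ 6.97 -0.22  0.25] rot [-0.006 -0.002 -0.001] rows 1.7
```

View pics/g1.png

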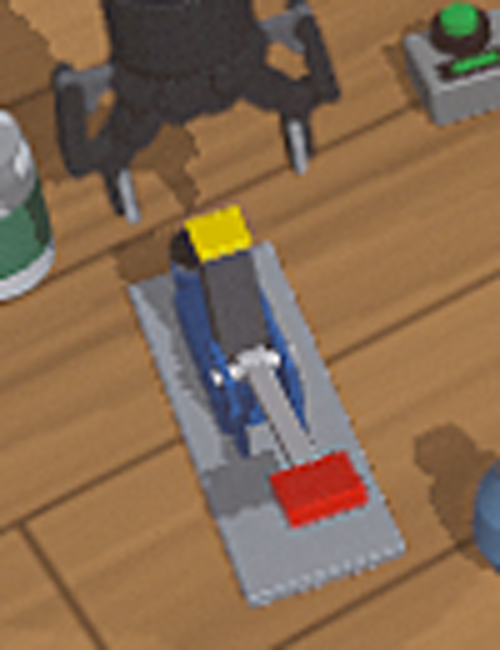

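View pics/g2.png

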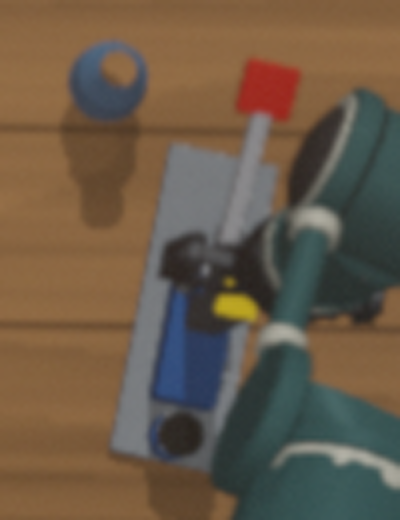

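The fingers straddle the yellow cap at about (218,235) in the scene crop. Descend and grip.

```bash
python3 -m creep '[{"grip":8.5,"dp":[2,-0.2,0.25],"rotation":[0,0,0]},{"grip":8.5,"dp":[4,-0.2,0.25],"rotation":[0,0,0]},{"grip":8.5,"dp":[6,-0.2,0.25],"rotation":[0,0,0]},{"grip":6,"dp":[7,-0.2,0.25],"rotation":[0,0,0]},{"grip":4,"dp":[7,-0.2,0.25],"rotation":[0,0,0]}]' 40; python3 -m creep '[{"grip":2,"dp":[0,0,0],"rotation":[0,0,0]},{"grip":2,"dp":[0,0,0],"rotation":[0,0,0]},{"grip":2,"dp":[0,0,0],"rotation":[0,0,0]},{"grip":2,"dp":[0,0,0],"rotation":[0,0,0]}]' 40;  python3 -c "
from h import *
yaw()"
```

```text
time: 5.27
tool_pos: [0.5821, -0.2385, 0.1031]
tcp_rot: [0.17, 1.57, -0.167]
wrist_force: [-0.3, -0.4, -0.7]
width: 0.741
time: 5.6
tool_pos: [0.5856, -0.2408, 0.1081]
tcp_rot: [0.167, 1.561, -0.169]
wrist_force: [-0.9, -1.8, 1.7]
width: 0.32
t 5.6 tcp [ 0.5856 -0.2408  0.1081] xdir [ 0.003 -0.002 -1.   ] yhead 77.75 q1,q6 [-0.429 -1.786] F [-0.91 -1.8   1.67] w 2.72
```

Gripped at 27 mm, which fits the 28 mm post. Rotate the jack clockwise, slowly.

```bash
python3 -m creep '[{"grip":2,"dp":[0,0,0],"rotation":[0.08,0,0]},{"grip":2,"dp":[0,0,0],"rotation":[0.17,0,0]},{"grip":2,"dp":[0,0,0],"rotation":[0.27,0,0]},{"grip":2,"dp":[0,0,0],"rotation":[0.37,0,0]},{"grip":2,"dp":[0,0,0],"rotation":[0.47,0,0]}]' 60;  python3 -c "
from h import *
yaw();rel((.6,-.15,.106),4.4)"
```

```text
time: 6.02
tool_pos: [0.5858, -0.2402, 0.1081]
tcp_rot: [0.538, 1.5, -0.538]
wrist_force: [0.2, 0.4, 1.3]
width: 0.323
t 6.0167 tcp [ 0.5858 -0.2402  0.1081] xdir [ 0.003 -0.001 -1.   ] yhead 50.62 q1,q6 [-0.429 -1.312] F [0.23 0.41 1.3 ] w 2.74
dp [ 0.2   7.88 -4.63] rot [ 0.807  0.002 -0.002] rows 6.5
```

```bash
python3 -m creep '[{"grip":2,"dp":[0,0.8,-0.5],"rotation":[0.09,0,0]},{"grip":2,"dp":[0,1.6,-0.9],"rotation":[0.18,0,0]},{"grip":2,"dp":[0,2.4,-1.4],"rotation":[0.27,0,0]},{"grip":2,"dp":[0,3.2,-1.9],"rotation":[0.36,0,0]},{"grip":2,"dp":[0,4,-2.3],"rotation":[0.45,0,0]}]' 60;  python3 -c "
from h import *
yaw();rel((.61,-.13,.108),4.4)"
```

```text
time: 6.43
tool_pos: [0.5921, -0.1969, 0.1083]
tcp_rot: [0.88, 1.38, -0.887]
wrist_force: [-5.6, -14.9, 10.8]
width: 0.32
t 6.4333 tcp [ 0.5921 -0.1969  0.1083] xdir [ 0.001 -0.005 -1.   ] yhead 24.86 q1,q6 [-0.359 -0.79 ] F [ -5.62 -14.85  10.79] w 2.72
dp [-0.    4.44 -5.32] rot [0.357 0.005 0.   ] rows 2.9
```

```bash
python3 -m creep '[{"grip":2,"dp":[0,0.9,-1.1],"rotation":[0.07,0,0]},{"grip":2,"dp":[0,1.8,-2.1],"rotation":[0.14,0,0]},{"grip":2,"dp":[0,2.7,-3.2],"rotation":[0.21,0,0]},{"grip":2,"dp":[0,3.6,-4.3],"rotation":[0.28,0,0]},{"grip":2,"dp":[0,4.4,-5.3],"rotation":[0.36,0,0]}]' 60;  python3 -m creep '[{"grip":2,"dp":[0,0,0],"rotation":[0,0,0]}]'; python3 -c "
from h import *
yaw()
for n in('scene','top'):
    p,d=bot.read_camera(n);cv2.imwrite('pics/m1%s.png'%n,p[:,:,::-1])
yaw();rel((.624,-.005,.108),4.4)"
```

```text
time: 6.85
tool_pos: [0.6091, -0.13, 0.1082]
tcp_rot: [1.151, 1.241, -1.157]
wrist_force: [-6.1, -8.8, 3.6]
width: 0.322
time: 6.93
tool_pos: [0.6099, -0.1273, 0.1081]
tcp_rot: [1.154, 1.242, -1.154]
wrist_force: [-2.9, 1.2, 6.8]
width: 0.321
t 6.9333 tcp [ 0.6099 -0.1273  0.1081] xdir [ 0.001 -0.001 -1.   ] yhead 4.25 q1,q6 [-0.246 -0.32 ] F [-2.91  1.2   6.81] w 2.73
t 7.0333 tcp [ 0.6099 -0.1273  0.1081] xdir [ 0.001  0.001 -1.   ] yhead 4.42 q1,q6 [-0.246 -0.324] F [-3.89  1.34  6.42] w 2.73
dp [  0.02   2.34 -12.09] rot [ 0.    -0.001 -0.002] rows 3.0
```

View pics/m1scene.png

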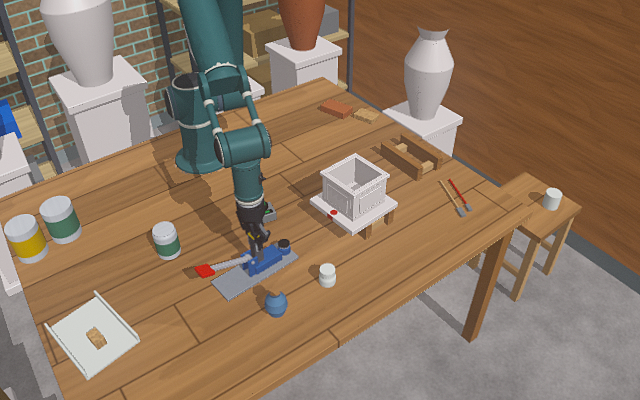

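View pics/m1top.png

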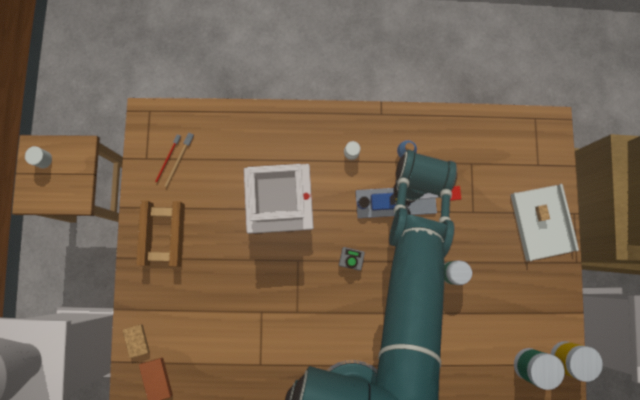

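The jack now faces the plinth, with its saddle at top (364,202) and red end at (456,194). Pot and vase are untouched. Next I'll measure the saddle and pad with the same camera.

Run:
```python
from h import *
p=cv2.imread('pics/m1top.png')[:,:,::-1].copy()
hsv=cv2.cvtColor(p,cv2.COLOR_RGB2HSV).astype(int);V=hsv[...,2]
m=(V<65);w=np.zeros_like(m);w[194:211,355:372]=1
ys,xs=np.nonzero(m&w);c=(xs.mean(),ys.mean());print(len(xs),c,plane('top',c,.045))
crop(p,345,180,475,225,6,'pics/m1j.png')
# jack base lower edge/ upper edge lines for heading: blue front & grey
s=cv2.imread('pics/m1scene.png')[:,:,::-1].copy();crop(s,185,215,345,305,5,'pics/m1s.png')
```

```text
81 (np.float64(363.6296296296296), np.float64(202.23456790123456)) [ 0.60020173 -0.02971298  0.045     ]
```

View pics/m1j.png

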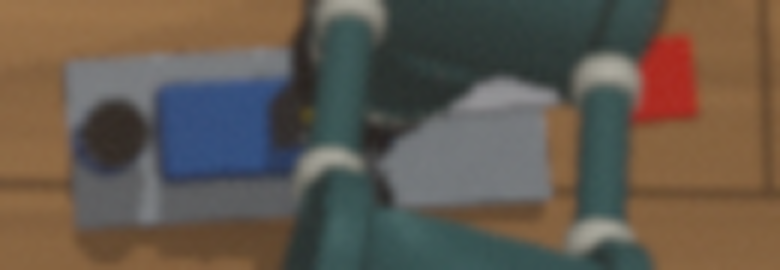

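View pics/m1s.png

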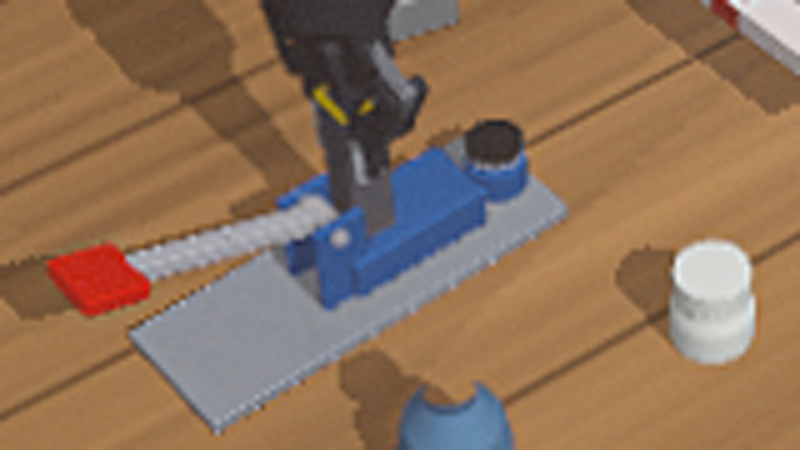

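```bash
python3 -m creep '[{"grip":2,"dp":[0,0.5,-2],"rotation":[0,0,0]},{"grip":2,"dp":[0,1,-4.2],"rotation":[0,0,0]},{"grip":2,"dp":[0,1.5,-6.5],"rotation":[0,0,0]},{"grip":2,"dp":[0,2,-8.8],"rotation":[0,0,0]},{"grip":2,"dp":[0,2.5,-10.9],"rotation":[0,0,0]}]' 60;  python3 -m creep '[{"grip":2,"dp":[0,0,0],"rotation":[0,0,0]}]'
python3 - <<'E'
from h import *
yaw()
p,d=bot.read_camera('top');s,_=bot.read_camera('scene');yaw()
np.savez('m2.npz',p=p,s=s)
crop(p,240,150,400,240,5,'pics/m2t.png');crop(s,220,150,410,290,4.2,'pics/m2s.png')
E
```

```text
time: 7.45
tool_pos: [0.6271, -0.0191, 0.1081]
tcp_rot: [1.149, 1.241, -1.151]
wrist_force: [-1.0, -9.8, 4.5]
width: 0.317
time: 7.53
tool_pos: [0.6277, -0.0146, 0.1081]
tcp_rot: [1.153, 1.245, -1.146]
wrist_force: [1.3, 8.5, 4.9]
width: 0.321
t 7.5333 tcp [ 0.6277 -0.0146  0.1081] xdir [ 0.004  0.002 -1.   ] yhead 4.61 q1,q6 [-0.064 -0.146] F [1.3  8.46 4.94] w 2.73
t 7.6333 tcp [ 0.6278 -0.0148  0.1082] xdir [ 0.004  0.004 -1.   ] yhead 4.53 q1,q6 [-0.065 -0.147] F [2.71 9.9  4.79] w 2.72
```

View pics/m2t.png

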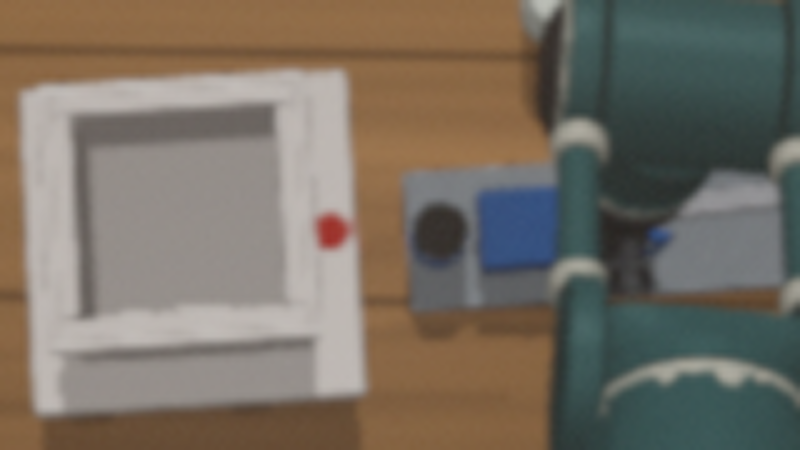

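View pics/m2s.png

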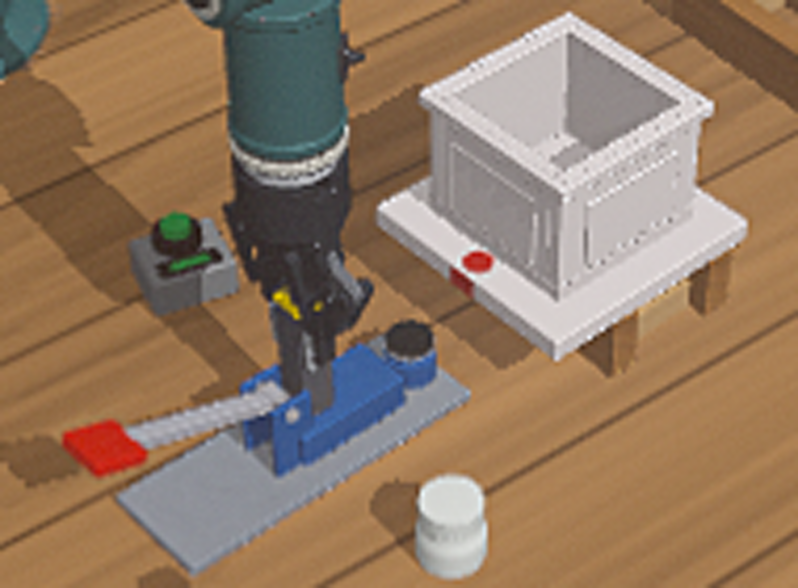

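Run:
```python
from h import *
z=np.load('m2.npz')
for n,k,box in(('top','p',(318,186,338,207)),('scene','s',(308,222,328,239))):
    hsv=cv2.cvtColor(z[k],cv2.COLOR_RGB2HSV).astype(int);m=(hsv[...,2]<75);w=np.zeros_like(m);w[box[1]:box[3],box[0]:box[2]]=1
    ys,xs=np.nonzero(m&w);c=((xs.min()+xs.max())/2,(ys.min()+ys.max())/2);print(n,len(xs),xs.mean(),ys.mean(),c,xs.max()-xs.min(),ys.max()-ys.min(),plane(n,(xs.mean(),ys.mean()),.045))
print(plane('top',(327.4,196.2),.045),plane('scene',(317.,230.1),.045))
print('spot',plane('top',(306,195.6),.076),plane('scene',(333.4,212),.076))
```

```text
top 90 327.4888888888889 196.07777777777778 (np.float64(327.5), np.float64(196.0)) 9 10 [0.61787372 0.08279525 0.045     ]
scene 73 317.0 230.24657534246575 (np.float64(317.0), np.float64(230.0)) 10 8 [0.62191794 0.07860771 0.045     ]
[0.61748536 0.08306787 0.045     ] [0.62139999 0.07898839 0.045     ]
spot [0.61336726 0.14921973 0.076     ] [0.61341195 0.14810338 0.076     ]
```

```bash
python3 -m creep '[{"grip":2,"dp":[0,-0.2,-1.2],"rotation":[0,0,0]},{"grip":2,"dp":[0,-0.2,-2.7],"rotation":[0,0,0]},{"grip":2,"dp":[0,-0.2,-4.2],"rotation":[0,0,0]},{"grip":2,"dp":[0,-0.2,-5.7],"rotation":[0,0,0]},{"grip":2,"dp":[0,-0.2,-7],"rotation":[0,0,0]}]' 60;  python3 -m creep '[{"grip":2,"dp":[0,0,0],"rotation":[0,0,0]},{"grip":2,"dp":[0,0,0],"rotation":[0,0,0]}]'
python3 - <<'E'
from h import *
yaw()
p,d=bot.read_camera('top');s,_=bot.read_camera('scene');yaw()
np.savez('m3.npz',p=p,s=s)
crop(p,240,150,400,240,5,'pics/m3t.png');crop(s,220,150,410,290,4.2,'pics/m3s.png')
E
```

```text
time: 8.05
tool_pos: [0.6201, 0.0497, 0.1081]
tcp_rot: [1.15, 1.24, -1.151]
wrist_force: [1.2, -10.6, 4.8]
width: 0.319
time: 8.22
tool_pos: [0.6198, 0.0523, 0.1081]
tcp_rot: [1.152, 1.243, -1.149]
wrist_force: [-0.3, 2.1, 5.8]
width: 0.323
t 8.2167 tcp [0.6198 0.0523 0.1081] xdir [ 0.003  0.    -1.   ] yhead 4.52 q1,q6 [ 0.044 -0.035] F [-0.27  2.1   5.82] w 2.74
t 8.3167 tcp [0.6198 0.0522 0.1081] xdir [ 0.003  0.    -1.   ] yhead 4.51 q1,q6 [ 0.044 -0.035] F [0.61 3.15 4.93] w 2.75
```

View pics/m3t.png

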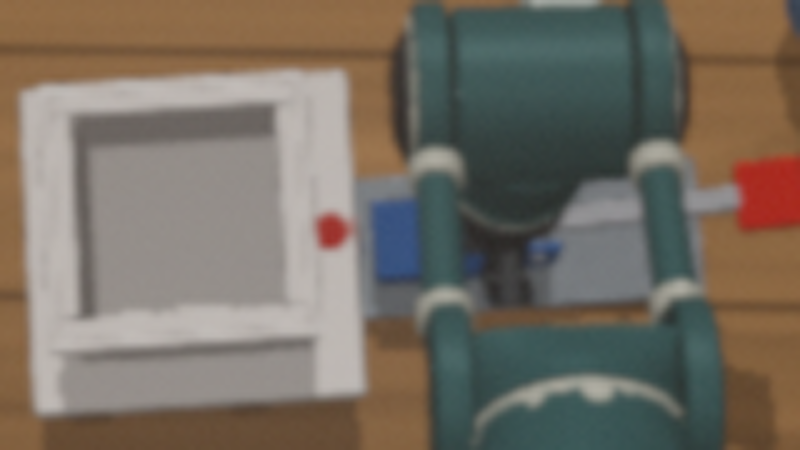

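View pics/m3s.png

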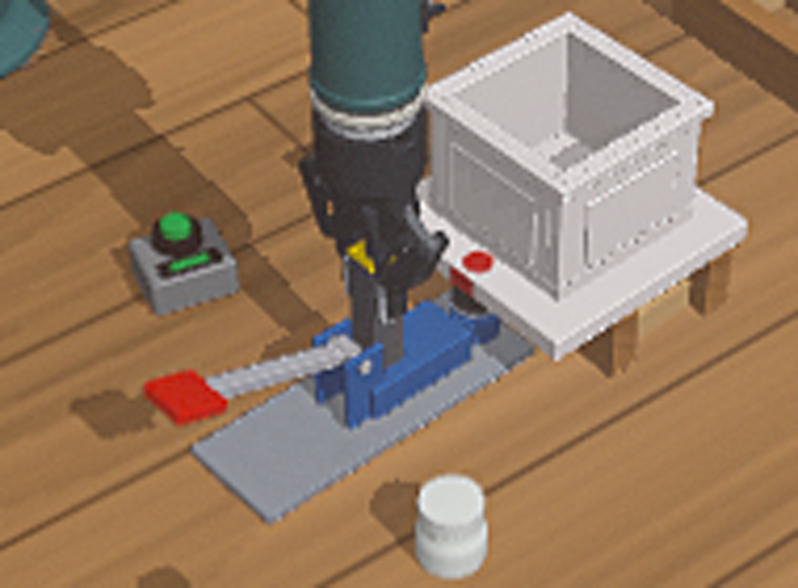

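```bash
python3 -m creep '[{"grip":2,"dp":[0,0,-0.2],"rotation":[0,0,0]},{"grip":2,"dp":[0,0,-0.4],"rotation":[0,0,0]},{"grip":2,"dp":[0,0,-0.4],"rotation":[0,0,0]}]' 60;  python3 - <<'E'
from h import *
yaw()
E
```

```text
time: 8.57
tool_pos: [0.6198, 0.0535, 0.1081]
tcp_rot: [1.15, 1.24, -1.15]
wrist_force: [1.1, -8.6, 4.6]
width: 0.323
t 8.5667 tcp [0.6198 0.0535 0.1081] xdir [ 0.003 -0.004 -1.   ] yhead 4.52 q1,q6 [ 0.048 -0.028] F [ 1.08 -8.58  4.59] w 2.74
```

```bash
python3 -m creep '[{"grip":2,"dp":[0,0,-0.2],"rotation":[0,0,0]},{"grip":2,"dp":[0,0,-0.3],"rotation":[0,0,0]},{"grip":2,"dp":[0,0,-0.3],"rotation":[0,0,0]}]' 60;  python3 - <<'E'
from h import *
yaw()
p,d=bot.read_camera('top');s,_=bot.read_camera('scene')
np.savez('m4.npz',p=p,s=s)
crop(s,280,190,350,250,10,'pics/m4s.png')
for n,q in(('top',p),('scene',s)):
    for A,c,m in blobs(q,'red',60): print(n,A,c,plane(n,c,.119))
E
```

```text
time: 8.82
tool_pos: [0.6195, 0.056, 0.1081]
tcp_rot: [1.15, 1.24, -1.151]
wrist_force: [1.7, -9.1, 5.9]
width: 0.32
t 8.8167 tcp [0.6195 0.056  0.1081] xdir [ 0.003 -0.004 -1.   ] yhead 4.5 q1,q6 [ 0.052 -0.023] F [ 1.75 -9.05  5.89] w 2.72
top 156 [392.9 188.4] [ 0.63192864 -0.10843823  0.119     ]
scene 151 [264.6 243.5] [ 0.63895099 -0.11344709  0.119     ]
```

View pics/m4s.png

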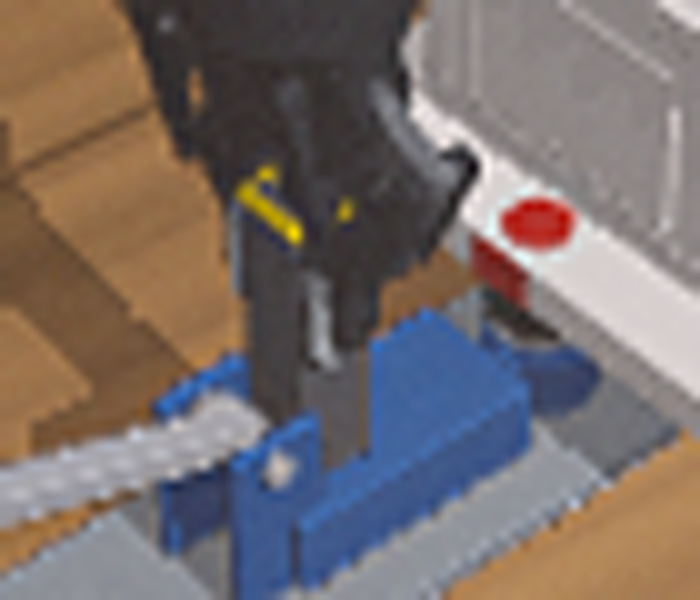

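The saddle's blue collar now sits right under the red edge patch and spot at (538,222). My estimate is saddle (0.612, 0.151) against pad (0.613, 0.150). Release the post and retreat upward.

```bash
python3 -m creep '[{"grip":2,"dp":[0,0,0.2],"rotation":[0,0,0]},{"grip":8.5,"dp":[0,0,0.2],"rotation":[0,0,0]},{"grip":8.5,"dp":[0,0,0.2],"rotation":[0,0,0]},{"grip":8.5,"dp":[0,0,0.2],"rotation":[0,0,0]},{"grip":8.5,"dp":[0,0,0.2],"rotation":[0,0,0]}]';python3 -c "
from h import *
yaw()"; python3 -m creep '[{"grip":8.5,"dp":[-2,0,0],"rotation":[0,0,0]},{"grip":8.5,"dp":[-5,0,0],"rotation":[0,0,0]},{"grip":8.5,"dp":[-8,0,0],"rotation":[0,0,0]},{"grip":8.5,"dp":[-8,0,4],"rotation":[0,0,0]},{"grip":8.5,"dp":[-8,0,8],"rotation":[0,0,0]}]'
python3 - <<'E'
from h import *
yaw();rel((.633,-.111,.15),4.5)
p,d=bot.read_camera('top');s,_=bot.read_camera('scene')
np.savez('m5.npz',p=p,s=s)
crop(s,220,150,410,290,4.2,'pics/m5s.png');crop(p,290,150,420,240,6,'pics/m5t.png')
for n,q in(('top',p),('scene',s)):
    for col,z in(('red',.119),('yellow',.145)):
        for A,c,m in blobs(q,col,20): print(n,col,A,c,plane(n,c,z).round(4))
E
```

```text
time: 9.33
tool_pos: [0.6177, 0.0574, 0.1058]
tcp_rot: [1.152, 1.245, -1.153]
wrist_force: [0.9, 0.4, -0.0]
width: 0.871
t 9.3333 tcp [0.6177 0.0574 0.1058] xdir [-0.001  0.    -1.   ] yhead 4.42 q1,q6 [ 0.052 -0.025] F [ 0.87  0.44 -0.04] w 7.4
time: 9.75
tool_pos: [0.6264, -0.0211, 0.1896]
tcp_rot: [1.151, 1.242, -1.144]
wrist_force: [0.6, -0.1, -0.3]
width: 1.002
t 9.75 tcp [ 0.6264 -0.0211  0.1896] xdir [ 0.006 -0.    -1.   ] yhead 4.71 q1,q6 [-0.074 -0.156] F [ 0.56 -0.09 -0.26] w 8.51
dp [ 3.97 -0.11  9.01] rot [ 0.004  0.001 -0.006] rows 2.4
top red 23 [167.2 158.2] [0.7135 0.5646 0.119 ]
top red 149 [393.  188.5] [ 0.6316 -0.1087  0.119 ]
top yellow 48 [337.  190.6] [0.6182 0.0591 0.145 ]
scene red 43 [457.  190.5] [0.8058 0.4883 0.119 ]
scene red 153 [264.6 243.5] [ 0.639  -0.1134  0.119 ]
scene yellow 47 [310.5 209.4] [0.6245 0.0549 0.145 ]
```

View pics/m5s.png

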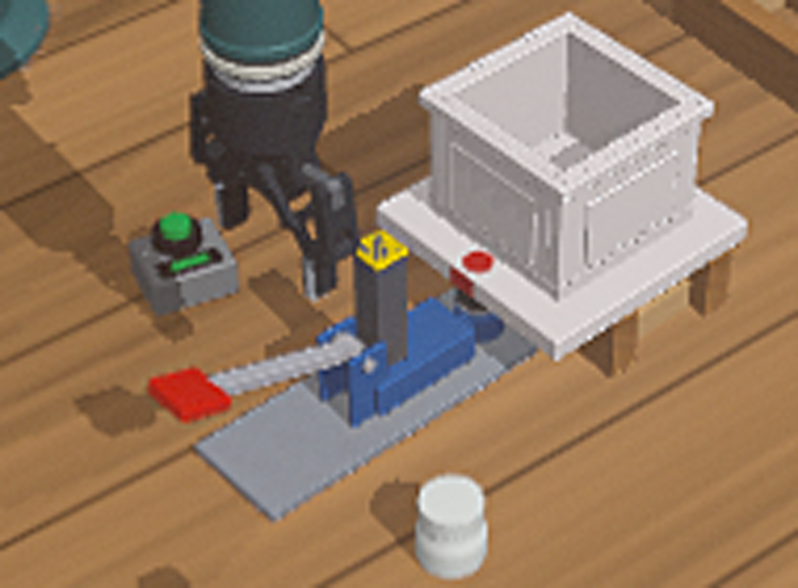

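View pics/m5t.png

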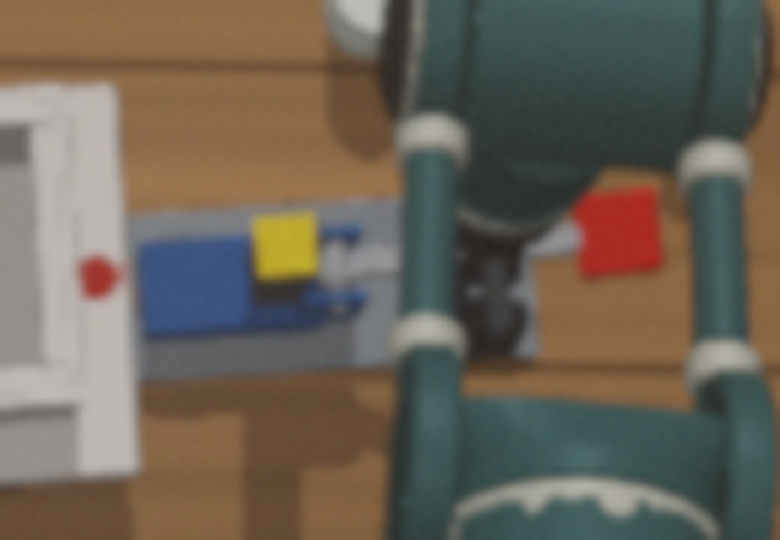

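The jack stands free and flat, with its handle up and its yellow cap at scene crop (382,250). Saddle and pad agree to within about 3 mm. Next I'll shut the fingers and go above the red plate.

```bash
python3 -m creep '[{"grip":5,"dp":[0,0,3],"rotation":[0,0,0]},{"grip":0,"dp":[0,-0.1,6],"rotation":[0,0,0]},{"grip":0,"dp":[1,-0.1,9],"rotation":[0,0,0]},{"grip":0,"dp":[2,-0.1,9],"rotation":[0,0,0]},{"grip":0,"dp":[3,-0.1,9],"rotation":[0,0,0]}]' 40; python3 -m creep '[{"grip":0,"dp":[0.5,0,0],"rotation":[0,0,0]},{"grip":0,"dp":[0.5,0,0],"rotation":[0,0,0]}]';python3 - <<'E'
from h import *
yaw();rel((.633,-.112,.062),4.5)
s,_=bot.read_camera('scene')
crop(s,220,150,410,290,4.2,'pics/m6s.png')
E
```

```text
time: 10.27
tool_pos: [0.63, -0.1131, 0.1553]
tcp_rot: [1.154, 1.244, -1.154]
wrist_force: [0.0, -0.4, -0.2]
width: 0.294
time: 10.43
tool_pos: [0.6285, -0.1106, 0.1485]
tcp_rot: [1.151, 1.25, -1.154]
wrist_force: [-0.6, -0.0, 0.9]
width: 0.006
t 10.4333 tcp [ 0.6285 -0.1106  0.1485] xdir [-0.005  0.002 -1.   ] yhead 4.46 q1,q6 [-0.213 -0.292] F [-0.58 -0.02  0.94] w 0.05
dp [8.65 0.47 0.19] rot [-0.001 -0.002  0.004] rows 2.1
```

View pics/m6s.png

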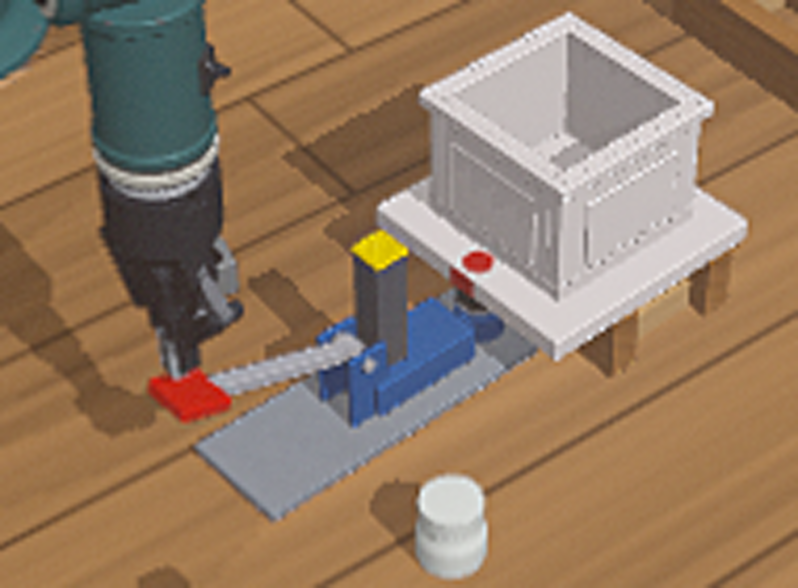

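The shut fingers are just above the red plate at (190,385). I'll shift 5 mm sideways to centre them, then press down in stages.

```bash
python3 -m creep '[{"grip":0,"dp":[0,0.5,0.2],"rotation":[0,0,0]},{"grip":0,"dp":[1,0.5,0.2],"rotation":[0,0,0]},{"grip":0,"dp":[1.5,0.5,0.2],"rotation":[0,0,0]},{"grip":0,"dp":[2.2,0.5,0.2],"rotation":[0,0,0]}]'; python3 -m creep '[{"grip":0,"dp":[0.7,0,0],"rotation":[0,0,0]},{"grip":0,"dp":[1.4,0,0.1],"rotation":[0,0,0]},{"grip":0,"dp":[2.1,0,0.2],"rotation":[0,0,0]}]';python3 - <<'E'
from h import *
yaw()
E
```

```text
time: 10.82
tool_pos: [0.6363, -0.1137, 0.1297]
tcp_rot: [1.152, 1.243, -1.151]
wrist_force: [0.1, -1.9, 1.9]
width: -0.002
time: 11.07
tool_pos: [0.6362, -0.1164, 0.1086]
tcp_rot: [1.152, 1.243, -1.152]
wrist_force: [-0.2, -3.0, 6.8]
width: -0.0
t 11.0667 tcp [ 0.6362 -0.1164  0.1086] xdir [ 0.002 -0.001 -1.   ] yhead 4.42 q1,q6 [-0.219 -0.296] F [-0.24 -2.96  6.82] w -0.0
```

```bash
python3 -m creep '[{"grip":0,"dp":[0.7,0,0],"rotation":[0,0,0]},{"grip":0,"dp":[1.4,0,0],"rotation":[0,0,0]},{"grip":0,"dp":[2.1,0,0],"rotation":[0,0,0]},{"grip":0,"dp":[2.8,0,0],"rotation":[0,0,0]}]'; python3 -m creep '[{"grip":0,"dp":[0.5,0,0],"rotation":[0,0,0]},{"grip":0,"dp":[1,0,0],"rotation":[0,0,0]},{"grip":0,"dp":[1.4,0,0],"rotation":[0,0,0]}]';python3 - <<'E'
from h import *
yaw()
s,_=bot.read_camera('scene')
crop(s,220,150,410,290,4.2,'pics/m7s.png')
E
```

```text
time: 11.4
tool_pos: [0.6366, -0.1178, 0.0812]
tcp_rot: [1.151, 1.241, -1.152]
wrist_force: [-0.9, -6.3, 8.6]
width: -0.002
time: 11.65
tool_pos: [0.6366, -0.1173, 0.0672]
tcp_rot: [1.152, 1.241, -1.152]
wrist_force: [-1.6, -2.8, 8.6]
width: -0.001
t 11.65 tcp [ 0.6366 -0.1173  0.0672] xdir [ 0.002 -0.002 -1.   ] yhead 4.4 q1,q6 [-0.22  -0.296] F [-1.57 -2.75  8.64] w -0.01
```

View pics/m7s.png

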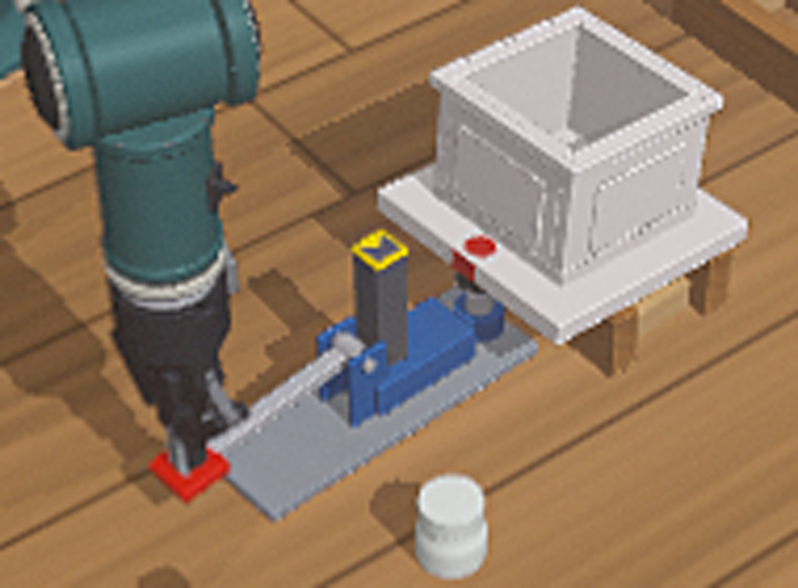

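The plinth's edge is raised: its red spot moved from (478,262) up to (481,247), and the saddle stem shows. Press the last few millimetres to the stop.

```bash
python3 -m creep '[{"grip":0,"dp":[0.3,0,0],"rotation":[0,0,0]},{"grip":0,"dp":[0.5,0,0],"rotation":[0,0,0]},{"grip":0,"dp":[0.5,0,0],"rotation":[0,0,0]}]'; python3 -m creep '[{"grip":0,"dp":[0.15,0,0],"rotation":[0,0,0]},{"grip":0,"dp":[0.15,0,0],"rotation":[0,0,0]},{"grip":0,"dp":[0.15,0,0],"rotation":[0,0,0]}]'
```

```text
time: 11.95
tool_pos: [0.6365, -0.1168, 0.0624]
tcp_rot: [1.153, 1.242, -1.152]
wrist_force: [-1.2, -2.3, 8.5]
width: -0.001
time: 12.2
tool_pos: [0.6366, -0.1168, 0.062]
tcp_rot: [1.152, 1.242, -1.151]
wrist_force: [-2.9, -2.9, 12.9]
width: 0.003
```

At the stop: tips at 48 mm, and the force has risen to 13 N. I'll hold and check.

```bash
python3 -m creep '[{"grip":0,"dp":[0,0,0],"rotation":[0,0,0]},{"grip":0,"dp":[0,0,0],"rotation":[0,0,0]},{"grip":0,"dp":[0,0,0],"rotation":[0,0,0]}]'
python3 - <<'E'
from h import *
yaw()
p,d=bot.read_camera('top');s,sd=bot.read_camera('scene')
crop(s,220,150,410,290,4.2,'pics/m8s.png');crop(p,230,130,430,280,4,'pics/m8t.png')
def cen(q,box):
    h=cv2.cvtColor(q,cv2.COLOR_RGB2HSV).astype(int);m=((h[...,0]<8)|(h[...,0]>172))&(h[...,1]>150)&(h[...,2]>140);w=np.zeros_like(m);w[box[1]:box[3],box[0]:box[2]]=1;ys,xs=np.nonzero(m&w);return len(xs),(xs.mean(),ys.mean()),m&w
def tri(a,b):
    o1,d1=ray('top',a);o2,d2=ray('scene',b);t=np.linalg.lstsq(np.c_[d1,-d2],o2-o1,rcond=None)[0];return (o1+t[0]*d1+o2+t[1]*d2)/2,np.linalg.norm(o1+t[0]*d1-o2-t[1]*d2)
for nm,P,S in(('before',np.load('top0.npz')['p'],np.load('scene0.npz')['p']),('now',p,s)):
    a=cen(P,(297,187,316,207));b=cen(S,(324,200,345,217));print(nm,a[:2],b[:2],tri(a[1],b[1]))
X=cloud('scene',sd);print('spot z depth',X[cen(s,(324,200,345,217))[2]][:,2].mean())
for A,c,m in blobs(p,'yellow',20): print('cap',c,plane('top',c,.145).round(4))
for n,q in(('top',p),('scene',s)):
  for A,c,m in blobs(q,'yellow',20): print(n,'cap',c,A)
yaw()
E
```

```text
time: 12.45
tool_pos: [0.6366, -0.1168, 0.062]
tcp_rot: [1.152, 1.242, -1.151]
wrist_force: [-2.5, -1.9, 11.4]
width: 0.002
t 12.45 tcp [ 0.6366 -0.1168  0.062 ] xdir [ 0.002 -0.001 -1.   ] yhead 4.41 q1,q6 [-0.22  -0.296] F [-2.53 -1.94 11.42] w 0.01
before (18, (np.float64(305.94444444444446), np.float64(195.77777777777777))) (23, (np.float64(333.3478260869565), np.float64(211.65217391304347))) (array([0.61254314, 0.1490532 , 0.07636373]), np.float64(0.000774480419482309))
now (20, (np.float64(304.9), np.float64(195.05))) (25, (np.float64(333.96), np.float64(207.92))) (array([0.6123178 , 0.15184586, 0.09015096]), np.float64(0.0013710690542330806))
spot z depth 0.09074754958948733
scene cap [309.8 209.3] 64
t 12.55 tcp [ 0.6366 -0.1168  0.062 ] xdir [ 0.002 -0.001 -1.   ] yhead 4.41 q1,q6 [-0.22  -0.296] F [-3.74 -2.28 12.9 ] w -0.03
```

View pics/m8s.png

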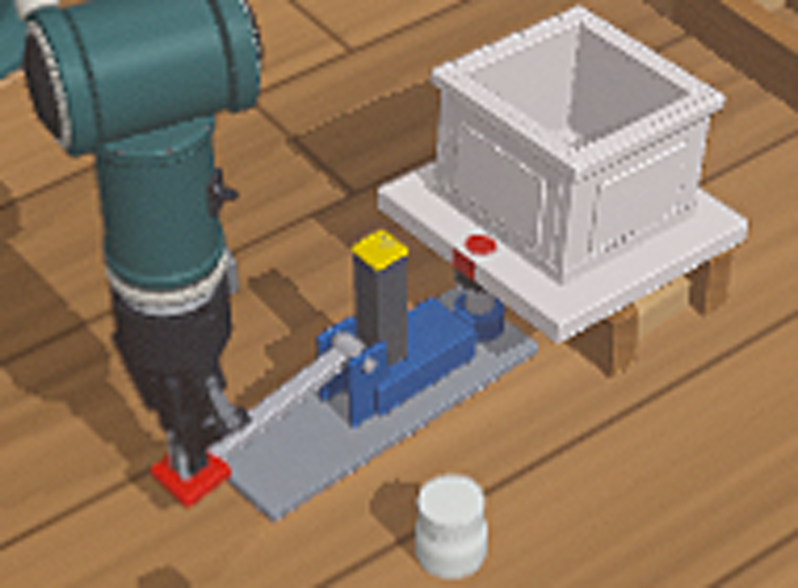

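View pics/m8t.png

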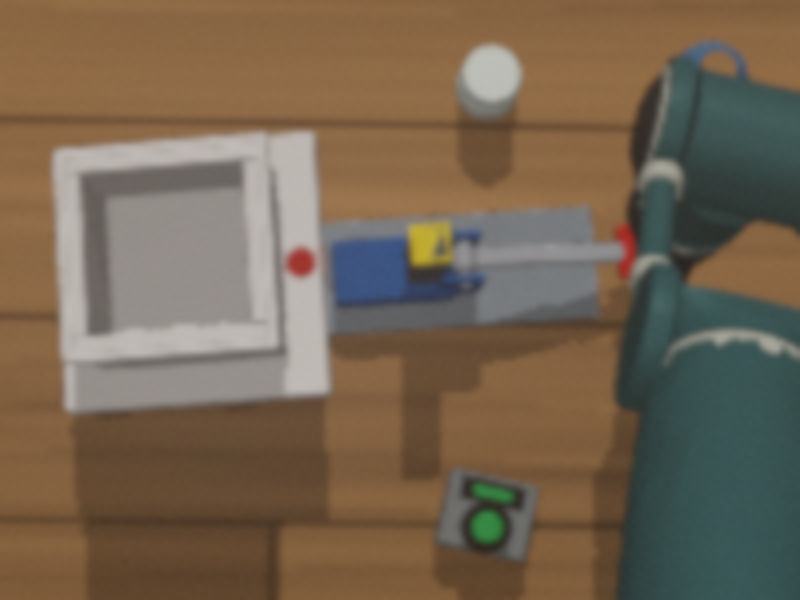

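The spot has risen 14 mm, so the pad is at about 64 mm. It sits over the saddle to within about 3 mm. The jack is flat, the button is up, and the arm is well clear of the plinth. Handing in.

```bash
python3 -c "
from h import *
print(bot.finish_job());yaw()"
```

```text
the job is handed in; nothing more can be done
None
the job is handed in; nothing more can be done
```

I pressed the zero button to its stop (about 20 N) and let it come back up. Then I turned the jack, slid it to the plinth by its post, and set the saddle under the lift pad. I pumped the handle to its stop and handed in at about 12.6 s with the arm still pressing it down; `finish_job` reports no verdict.

- **Handle:** the fingertips were at 48 mm, the handle's fully-down height, pressing with about 12 N.
- **Lift:** the red spot rose from 76 to 90 mm, which puts the pad at about 64 mm (59 mm needed).
- **Centring:** saddle and pad agreed to about 3 mm. The two cameras disagreed by about 4 mm on the saddle, so I used the mean of them and the arm's own position.
- **Surroundings:** the last pictures show the jack flat, the button up, the plinth in place and the arm clear of it. The pot looked undisturbed. The vase was mostly hidden by the arm and the tin out of view in those crops, so I have no last check on them; my path kept clear of both.

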